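Tip the walnut portion at the pancake stall

ROBOT

A 6-joint arm with a two-finger parallel gripper is mounted at the origin on the work surface. World frame = base frame: x ahead of the robot, y to its left, z up, the work surface at z = 0. Lengths are in m, angles in degrees, forces in N, time in s.
With the tool pointing down it reaches from about 0.375 to 0.9 m from the base axis. Payload 3.1 kg.
Tool frame: the origin (TCP) lies at the very end of the fingers, on their centre line; the grasp point (between the pads) lies 19 mm behind it; z points along the fingers, y is the line along which they close (so a half turn about z gives the same grasp; the last joint's range is limited). The gripper opens to 87 mm and grips with 3 to 60 N. Pads are 19 mm wide; open, the fingers measure 117 mm over their backs; the gripper's body (75 mm by 190 mm) begins 51 mm behind the grasp point.
Start: joints at [-81.904, 30.224, 82.088, -0, 67.689, -10.227], TCP at [0.197, -0.593, 0.223] pointing down, gripper open.
Joint ranges: [-176.69, 176.69], [-43.24, 126.21], [12.49, 139.97], [-82, 262], [0, 151.66], [-163.58, 163.58]. Speed limits (degrees/s): [159.86, 159.86, 180, 180, 180, 180].

INTERFACE

Orientations are given as a 3x3 rotation matrix whose columns are the frame's x, y, z axes.
In Python, from rig import bot gives the robot as it stands.
- The arm moves only by the tool move_arm, never from a script. Its argument "increments" is a list of rows, each an object with "xyz": the shift along the tool's x, y, z in mm, a list of three; "roll": the turn about the tool's z in rad; "grip": the opening in per cent of the stroke, from 0 (shut) to 100 (fully open). A call has 1 to 5 rows; each row shifts and turns the commanded pose from where the row before left it, along the tool's axes as they then stand; what a row does not reach is not made up. A row lasts 1/12 s, in which the tool goes at most 41.7 mm and 7.16 degrees, less where a joint would pass 70% of its speed; a pose out of reach is approached as far as the arm can. A call is refused whole if a number of a shift passes 41.7 or a number of a turn 0.125, either way. A call with a gripper value outside its range is refused whole. The fingers move at their own pace and stop on an object; the grip force is fixed at half the most. Time passes only in rows, so rows that do not move let the fingers close. It gives the time, the measured TCP pose, the force, the opening and the grip force at its end, in the units of the state.
- bot.read_state(): the state, without advancing time (a new reading comes with each control period).
- bot.capture(name): name is "side" or "top"; returns (picture, depth): 420x560x3 uint8, red, green, blue; 420x560 float32, m along the optical axis (not along the pixel's ray), 0 where there is no reading.
- bot.camera_model(name): a dict with "intrinsics" (3x3 intrinsics, pixels), "rvec" (rotation vector, rad) and "tvec" (3), from world to camera coordinates, as OpenCV has them. Camera axes: x right, y down, z forward; pixel columns grow to the right and rows downward; lengths in m; the calibration is good to about 2 mm. A picture is of the moment at which its call begins. camera_model takes no time and is no camera call.
- bot.hand_in(): hands the job in; it is judged then, once.
Trained networks look in the newest picture that a camera, given by its name, has taken for a name from the list of things; names that differ only in an ending like _2 or _b are one class to them, and where a whole thing is asked for, a point or a joint stands for the part that bears it (a point fixed in the world has none). Each returns a list of dicts, best first, with "conf" (0 to 1); they miss things now and then, are a little off and sometimes report something else, mostly with a low value. They report only what shows in the picture. A call takes as long as a camera call. They do not tell look-alikes from the thing itself.
- bot.spot_in(label, camera): "at" ([x, y, z] in m, in the coordinates of the camera as it stood for that picture, good to about 4 mm: the middle of the surface that is visible of it).
- bot.trace(label, camera): "mask" (420x560 bool, what is visible of it).
The state is a dict: "time_s": time; "joint_positions": joint angles; "qvel": joint speeds; "tau": joint torques, N m; "position": TCP position; "tcp_rot": TCP orientation; "force": force on the tool from outside, world axes, zero at the start; "moment": the same for the moment, N m; "opening": opening from 0.0 (shut) to 1.0 (fully open); "grasp_force": force on a finger pad.
Only numpy, scipy, OpenCV 4.12 (cv2) and the standard library are available. Lean on these libraries where they do the work, as an engineer would, in place of code of your own. Each camera call takes 0.05 s, during which the arm holds its last target. There are 200 camera calls.

TASK

Tip the portion of two walnuts (light tan balls) into the steel pan in front of their bucket: push the red bar on the side of that bucket down past the catch until the bucket is tipped right over, then let it go so that it swings back upright by itself. Do not tip the bucket with the dark chestnuts.

Things in the scene. Friction and masses are not known exactly. Their poses are not given: they have to be found in the camera images.
- walnut_pad (a point): Centre of the red bar (24 mm thick, 45 long) at the end of the walnut bucket's side lever; push down on its top. y axis: along the bar, parallel to the hinge, 110 mm left of the bucket's middle; x: from hinge to pan, away from the robot; both turn with the bucket. 85 mm from the hinge axis, which is 135 mm above the table. At rest the lever rises 0.55 rad above level (bar 179 mm high), fully tipped 0.55 below (91).
- walnut_tipper (a joint): Hinge of the steel walnut bucket (80 mm wide, 115 long) between uprights 153 mm high on a fixed stand. 0 = upright at rest, grows (rad) as it tips away from the robot over its pan; stop at 1.1. Pressing the bar tips it: a ball catch resists to about 0.4 rad (some 7 N at the bar), then gives way; let go, a spring (4 to 5 N at the bar) swings it back to 0 within a second.
- walnut_pan: Loose open metal pan, 150 x 140 mm and 55 mm high, walls 3 mm, on the table in front of the walnut bucket, where it already stands right to catch the nuts. Origin: centre of its underside; z up.
- walnut_1_c (a point): Centre of a walnut in its shell, a light tan ball of 34 mm with a seam, at the start in the walnut bucket.
- walnut_2_c (a point): Centre of the other walnut, alike.
- chestnut_tipper (a joint): Hinge of the other, identical tipper, which holds two dark brown chestnuts and has its own pan and red bar; same meaning of the values. To be left alone. The two tippers may stand either way round.
Things that resemble listed ones, but are neither listed nor needed, are in the scene too. What is shaped like the walnut_pan but green is not meant.

How it is judged (in metres and radians):
On the way:
1. the walnut bucket is tipped right over (hinge beyond 0.9 rad) (value of joint walnut_tipper above 0.9 rad), for 0.1 s.
At the end, for the whole second after the job is handed in: Both walnuts lie inside the walnut pan (centres within its outline and below 50 mm above its underside) and the walnut bucket is back upright (hinge below 0.1 rad) and still (x of walnut_1_c in the frame of walnut_pan between -0.075 and 0.075 m and y of walnut_1_c in the frame of walnut_pan between -0.07 and 0.07 m and z of walnut_1_c in the frame of walnut_pan between 0 and 0.05 m and x of walnut_2_c in the frame of walnut_pan between -0.075 and 0.075 m and y of walnut_2_c in the frame of walnut_pan between -0.07 and 0.07 m and z of walnut_2_c in the frame of walnut_pan between 0 and 0.05 m and value of joint walnut_tipper below 0.1 rad and velocity of joint walnut_tipper between -0.1 and 0.1 rad/s); the robot touches nothing.
It fails at once if the chestnut bucket is tipped (hinge beyond 0.3 rad) (value of joint chestnut_tipper above 0.3 rad).
It also fails if it takes over 32 s, if anything falls off the work surface, if the arm or the gripper's body presses on something with over 40 N, if the wrist force passes 120 N, or if a joint passes its speed limit or range.

## Working session

There is one attempt and no reset: what is moved stays moved. The work goes in short steps, Python scripts to look and compute and a tool call to move; the robot and the scene stay as the last step left them, time stands still between calls to the robot, and variables do not carry over. Pictures are saved under pics/ and viewed, at most 10 in all, crops included, and the job is handed in when it is done.

Besides the shell and the picture viewer there is one more tool, called as name(argument=value, ...) on one line, values as JSON. move_arm: Moves the arm, as the interface text tells. Its arguments: {"type":"object","properties":{"increments":{"type":"array"}},"required":["increments"]}

```bash
mkdir -p pics; cat > h.py <<'E'
import numpy as np, cv2
from rig import bot
def cam(n):
    m=bot.camera_model(n);R=cv2.Rodrigues(np.array(m["rvec"],float))[0]
    return np.array(m["intrinsics"]),R,np.array(m["tvec"],float).ravel()
def c2w(n,p):
    K,R,t=cam(n);return (np.asarray(p)-t)@R
def proj(n,p):
    K,R,t=cam(n);q=K@(R@np.asarray(p)+t);return q[:2]/q[2]
def cloud(n,d):
    K,R,t=cam(n);v,u=np.mgrid[:420,:560]
    P=np.stack([(u-K[0,2])/K[0,0]*d,(v-K[1,2])/K[1,1]*d,d],-1);return (P-t)@R
E
python3 - <<'E'
from h import *
for n in("top","side"):
    im,d=bot.capture(n);cv2.imwrite(f"pics/{n}0.png",im[:,:,::-1]);np.savez(f"/tmp/{n}0.npz",im=im,d=d)
    for l in("walnut_pad","walnut_1_c","walnut_pan","walnut_tipper"):
        for r in bot.spot_in(l,n):
            w=c2w(n,r["at"]);print(n,l,round(r["conf"],2),w.round(3),proj(n,w).round())
s=bot.read_state();print(s["time_s"],np.round(s["position"],3),np.round(s["tcp_rot"],2).tolist())
E
```

```text
top walnut_pad 0.79 [0.478 0.203 0.137] [232. 185.]
top walnut_1_c 0.5 [0.432 0.213 0.148] [228. 200.]
top walnut_pan 0.93 [0.207 0.4   0.002] [169. 284.]
top walnut_pan 0.92 [0.673 0.41  0.007] [172. 136.]
top walnut_pan 0.79 [0.593 0.147 0.002] [255. 160.]
top walnut_tipper 0.86 [0.479 0.201 0.143] [232. 184.]
side walnut_pad 0.63 [0.475 0.222 0.149] [261. 261.]
side walnut_1_c 0.7 [ 0.472 -0.171  0.148] [279. 148.]
side walnut_1_c 0.48 [0.427 0.215 0.146] [286. 261.]
side walnut_pan 0.93 [0.682 0.396 0.   ] [134. 384.]
side walnut_pan 0.87 [0.195 0.371 0.   ] [410. 391.]
side walnut_pan 0.75 [0.572 0.183 0.013] [219. 287.]
side walnut_tipper 0.76 [0.478 0.227 0.146] [259. 264.]
0.5 [ 0.197 -0.593  0.223] [[0.95, 0.31, -0.0], [0.31, -0.95, 0.0], [0.0, -0.0, -1.0]]
```

View pics/top0.png

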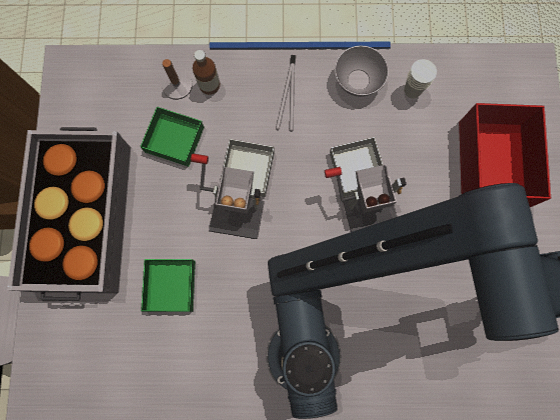

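View pics/side0.png

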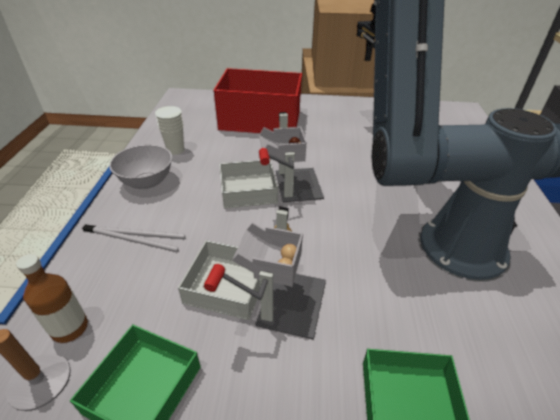

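Candidates, top view:
- Left tipper: bucket at (233,190) with two light tan balls, red bar at (200,159), steel pan at (248,165). This one fits the task.
- Right tipper: bucket at (373,188) with dark balls, red bar at (333,173). This is the chestnut one and stays alone.

In the side view the walnut bar is at (215,277). The green trays are not meant. Next I'll confirm with a crop and measure the bar.

```bash
python3 - <<'E'
from h import *
for n,(u0,v0,u1,v1) in {"top":(185,145,215,172),"side":(200,260,230,295)}.items():
    z=np.load(f"/tmp/{n}0.npz");im=z["im"].astype(int);d=z["d"];P=cloud(n,d)
    m=(im[...,0]>110)&(im[...,1]<60)&(im[...,2]<70)&(d>0);k=np.zeros_like(m);k[v0:v1,u0:u1]=1;m&=k
    q=P[m];c=np.median(q,0);q=q[np.linalg.norm(q-c,axis=1)<.04]
    ax=np.linalg.svd(q-q.mean(0))[2][0]
    print(n,m.sum(),c.round(3),q.mean(0).round(3),"axis",ax.round(2),q.min(0).round(3),q.max(0).round(3))
    for l,s in(("walnut_pan",0),):pass
z=np.load("/tmp/top0.npz");P=cloud("top",z["d"])
# uprights / stand: points z .12-.2 in region
m=(P[...,2]>.10)&(P[...,2]<.2);k=np.zeros_like(m);k[130:245,180:290]=1;m&=k
v,u=np.where(m);print(P[m].min(0),P[m].max(0))
im=z["im"];a=cv2.resize(im[135:245,150:295],None,fx=5,fy=5,interpolation=cv2.INTER_CUBIC);cv2.imwrite("pics/crop.png",a[:,:,::-1])
# pan orientation
im=im.astype(int);H=cv2.cvtColor(z["im"],cv2.COLOR_RGB2HSV)
for t in("walnut_pan",):
    bot.capture("top")
    for r in bot.trace(t,"top"):
        q=P[r["mask"]&(P[...,2]<.08)&(z["d"]>0)][:,:2].astype(np.float32);b=cv2.minAreaRect(q*1000);print(t,round(r["conf"],2),b)
s=bot.read_state();print(s["time_s"])
E
```

```text
top 103 [0.543 0.289 0.189] [0.543 0.289 0.19 ] axis [-0.2  -0.98 -0.  ] [0.531 0.267 0.181] [0.555 0.313 0.198]
side 242 [0.54  0.294 0.189] [0.54  0.294 0.188] axis [-0.22 -0.98  0.  ] [0.53  0.271 0.176] [0.553 0.313 0.192]
[0.40039373 0.11939915 0.10572994] [0.55484142 0.3127584  0.19991718]
walnut_pan 0.92 ((666.6561889648438, 412.6540832519531), (176.58328247070312, 142.0819549560547), 71.05243682861328)
walnut_pan 0.75 ((206.11322021484375, 401.968017578125), (161.3551483154297, 160.14283752441406), 87.33385467529297)
walnut_pan 0.61 ((569.6846313476562, 170.09872436523438), (151.7498321533203, 169.09605407714844), 78.95930480957031)
0.6
```

View pics/crop.png

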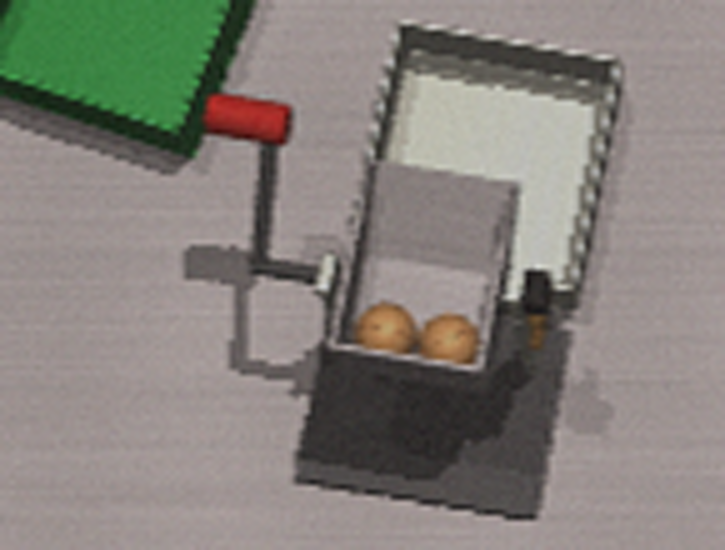

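The crop confirms it: the two light tan balls sit in the left bucket (about (227,201) and (240,203) in the full picture). Its red bar is at (200,159), pointing about -12° in yaw. I'll raise the arm, close the fingers and turn.

move_arm(increments=[{"xyz": [0, 0, -25], "roll": -0.117, "grip": 0}, {"xyz": [0, 0, -25], "roll": -0.117, "grip": 0}, {"xyz": [0, 0, -25], "roll": -0.117, "grip": 0}, {"xyz": [0, 0, -25], "roll": -0.117, "grip": 0}, {"xyz": [0, 0, 0], "roll": -0.117, "grip": 0}])

```text
time_s: 1.02
position: [0.197, -0.5962, 0.3288]
tcp_rot: [[0.613, 0.79, 0.002], [0.79, -0.613, -0.011], [-0.008, 0.008, -1.0]]
force: [-1.1, -0.4, 0.1]
opening: 0.703
grasp_force: 0.0
```

move_arm(increments=[{"xyz": [0, 0, 0], "roll": -0.117, "grip": 0}, {"xyz": [0, 0, 0], "roll": -0.117, "grip": 0}, {"xyz": [0, 0, 0], "roll": -0.117, "grip": 0}, {"xyz": [0, 0, 0], "roll": -0.117, "grip": 0}, {"xyz": [0, 0, 0], "roll": 0, "grip": 0}])

```text
time_s: 1.43
position: [0.1965, -0.5932, 0.3226]
tcp_rot: [[0.195, 0.981, -0.0], [0.981, -0.195, -0.0], [-0.0, -0.0, -1.0]]
force: [0.6, -0.1, 0.5]
opening: 0.326
grasp_force: 0.0
```

move_arm(increments=[{"xyz": [37, 7, 0], "roll": 0, "grip": 0}, {"xyz": [37, 7, 0], "roll": 0, "grip": 0}, {"xyz": [37, 7, 0], "roll": 0, "grip": 0}, {"xyz": [37, 7, 0], "roll": 0, "grip": 0}, {"xyz": [37, 7, 0], "roll": 0, "grip": 0}])

```text
time_s: 1.85
position: [0.2675, -0.4171, 0.3225]
tcp_rot: [[0.201, 0.98, 0.0], [0.98, -0.201, 0.0], [0.0, 0.0, -1.0]]
force: [1.2, 0.3, -0.1]
opening: 0.021
grasp_force: 0.0
```

move_arm(increments=[{"xyz": [37, 7, 0], "roll": 0, "grip": 0}, {"xyz": [37, 7, 0], "roll": 0, "grip": 0}, {"xyz": [37, 7, 0], "roll": 0, "grip": 0}, {"xyz": [37, 7, 0], "roll": 0, "grip": 0}, {"xyz": [37, 7, 0], "roll": 0, "grip": 0}])

```text
time_s: 2.27
position: [0.3382, -0.2426, 0.3228]
tcp_rot: [[0.201, 0.98, 0.001], [0.98, -0.201, -0.001], [-0.0, 0.001, -1.0]]
force: [1.6, -0.2, -0.4]
opening: 0.002
grasp_force: 0.0
```

move_arm(increments=[{"xyz": [37, 7, 0], "roll": 0, "grip": 0}, {"xyz": [37, 7, 0], "roll": 0, "grip": 0}, {"xyz": [37, 7, 0], "roll": 0, "grip": 0}, {"xyz": [37, 7, 0], "roll": 0, "grip": 0}, {"xyz": [37, 7, 0], "roll": 0, "grip": 0}])

```text
time_s: 2.68
position: [0.409, -0.068, 0.3229]
tcp_rot: [[0.2, 0.98, 0.001], [0.98, -0.2, -0.0], [-0.0, 0.001, -1.0]]
force: [0.9, 0.0, 0.3]
opening: 0.005
grasp_force: 0.0
```

move_arm(increments=[{"xyz": [37, 7, 0], "roll": 0, "grip": 0}, {"xyz": [37, 7, 0], "roll": 0, "grip": 0}, {"xyz": [37, 7, 0], "roll": 0, "grip": 0}, {"xyz": [37, 7, 0], "roll": 0, "grip": 0}, {"xyz": [37, 7, 0], "roll": 0, "grip": 0}])

```text
time_s: 3.1
position: [0.4797, 0.1067, 0.3228]
tcp_rot: [[0.2, 0.98, 0.001], [0.98, -0.2, -0.0], [-0.0, 0.001, -1.0]]
force: [0.2, -1.6, -0.1]
opening: 0.009
grasp_force: 0.0
```

move_arm(increments=[{"xyz": [37, 7, 0], "roll": 0, "grip": 0}, {"xyz": [37, 7, 0], "roll": 0, "grip": 0}, {"xyz": [37, 7, 0], "roll": 0, "grip": 0}, {"xyz": [37, 7, 0], "roll": 0, "grip": 0}, {"xyz": [0, 0, 0], "roll": 0, "grip": 0}])

```text
time_s: 3.52
position: [0.538, 0.2502, 0.3222]
tcp_rot: [[0.195, 0.981, 0.003], [0.981, -0.195, 0.004], [0.005, 0.002, -1.0]]
force: [-0.6, -0.1, -0.6]
opening: 0.005
grasp_force: 0.0
```

move_arm(increments=[{"xyz": [21, 1, 0], "roll": 0, "grip": 0}, {"xyz": [21, 1, 10], "roll": 0, "grip": 0}, {"xyz": [0, 0, 40], "roll": 0, "grip": 0}, {"xyz": [0, 0, 40], "roll": 0, "grip": 0}, {"xyz": [0, 0, 20], "roll": 0, "grip": 0}])

```text
time_s: 3.93
position: [0.5434, 0.2843, 0.2083]
tcp_rot: [[0.199, 0.98, -0.007], [0.98, -0.199, -0.002], [-0.004, -0.006, -1.0]]
force: [0.1, -0.7, -0.9]
opening: 0.007
grasp_force: 0.0
```

```bash
python3 - <<'E'
from h import *
out=[]
for n,(u,v) in {"top":(200,160),"side":(215,277)}.items():
    im,d=bot.capture(n);a=im[max(0,v-75):v+75,u-70:u+70];out.append(cv2.resize(a,(390,420)))
cv2.imwrite("pics/pre.png",np.hstack(out)[:,:,::-1])
s=bot.read_state();print(s["time_s"],s["position"])
E
```

```text
4.0333 [0.54279422 0.28379522 0.20807021]
```

View pics/pre.png

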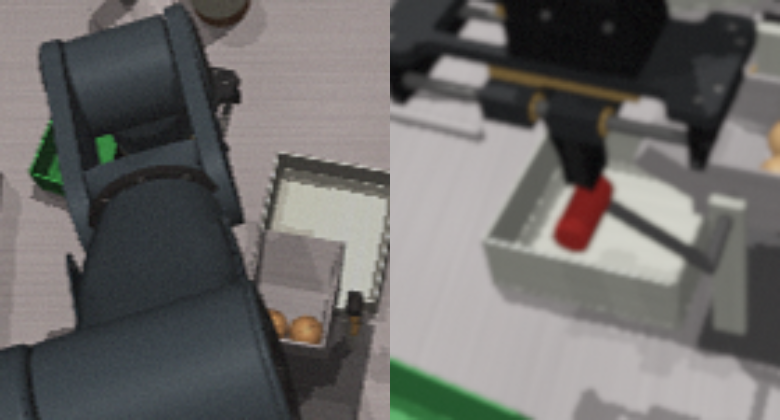

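The side crop at right shows the closed fingertips just above the inner half of the bar, at about (590,185). I'll shift a little outward, then push down along the arc.

move_arm(increments=[{"xyz": [6, 3, 10], "roll": 0, "grip": 0}, {"xyz": [0, 2, 10], "roll": 0, "grip": 0}, {"xyz": [0, 2, 10], "roll": 0, "grip": 0}, {"xyz": [0, 2, 10], "roll": 0, "grip": 0}, {"xyz": [0, 1, 10], "roll": 0, "grip": 0}])

```text
time_s: 4.45
position: [0.5673, 0.2892, 0.1678]
tcp_rot: [[0.196, 0.98, 0.024], [0.981, -0.196, 0.002], [0.007, 0.023, -1.0]]
force: [11.5, -3.4, 10.6]
opening: 0.005
grasp_force: 7.1
```

move_arm(increments=[{"xyz": [0, 0, 10], "roll": 0, "grip": 0}, {"xyz": [0, 0, 10], "roll": 0, "grip": 0}, {"xyz": [0, -1, 10], "roll": 0, "grip": 0}, {"xyz": [0, -2, 10], "roll": 0, "grip": 0}, {"xyz": [0, -2, 9], "roll": 0, "grip": 0}])

```text
time_s: 4.87
position: [0.5697, 0.2895, 0.1196]
tcp_rot: [[0.196, 0.98, 0.038], [0.98, -0.197, 0.003], [0.011, 0.036, -0.999]]
force: [17.6, -4.9, 2.8]
opening: 0.005
grasp_force: 7.2
```

move_arm(increments=[{"xyz": [0, 0, 3], "roll": 0, "grip": 0}, {"xyz": [0, 0, 0], "roll": 0, "grip": 0}, {"xyz": [0, 0, 0], "roll": 0, "grip": 0}, {"xyz": [0, 0, 0], "roll": 0, "grip": 0}, {"xyz": [0, 0, 0], "roll": 0, "grip": 0}])

```text
time_s: 5.28
position: [0.5539, 0.2904, 0.1119]
tcp_rot: [[0.197, 0.98, 0.004], [0.98, -0.197, 0.001], [0.002, 0.004, -1.0]]
force: [4.0, 0.2, 5.4]
opening: 0.005
grasp_force: 2.2
```

```bash
python3 - <<'E'
from h import *
im,d=bot.capture("side");cv2.imwrite("pics/tip.png",cv2.resize(im[180:360,130:350],None,fx=3,fy=3)[:,:,::-1])
E
```

```text
(no output)
```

View pics/tip.png

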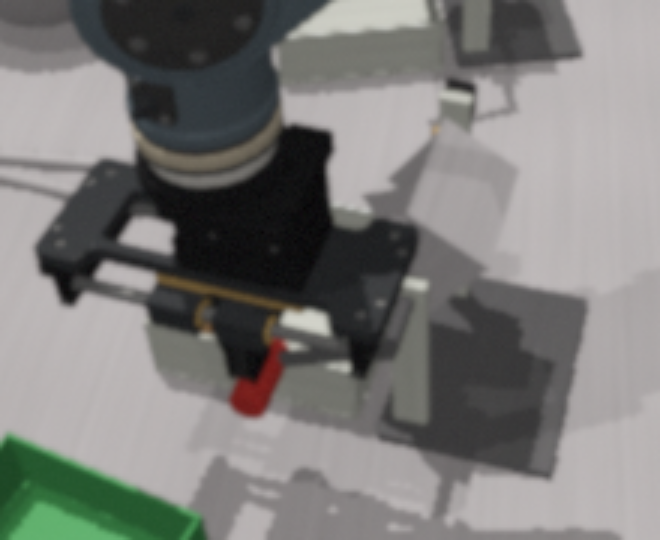

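The side view shows the bar well down at about (215,305) in the full picture. The bucket is swung over the pan. I'll press a little further to make sure, staying gentle.

move_arm(increments=[{"xyz": [0, -3, 3], "roll": 0, "grip": 0}, {"xyz": [0, -3, 3], "roll": 0, "grip": 0}, {"xyz": [0, 0, 2], "roll": 0, "grip": 0}, {"xyz": [0, 0, 0], "roll": 0, "grip": 0}, {"xyz": [0, 0, 0], "roll": 0, "grip": 0}])

```text
time_s: 5.75
position: [0.5454, 0.2916, 0.1027]
tcp_rot: [[0.196, 0.981, -0.001], [0.981, -0.196, 0.0], [-0.0, -0.001, -1.0]]
force: [1.8, 1.1, 6.2]
opening: 0.006
grasp_force: 3.4
```

It's at the full-tip stop: tip at 103 mm, force about 6 N. I'll hold so the nuts roll out, then lift straight off.

move_arm(increments=[{"xyz": [0, 0, 0], "roll": 0, "grip": 0}, {"xyz": [0, 0, 0], "roll": 0, "grip": 0}, {"xyz": [0, 0, 0], "roll": 0, "grip": 0}, {"xyz": [0, 0, 0], "roll": 0, "grip": 0}, {"xyz": [0, 0, 0], "roll": 0, "grip": 0}])

```text
time_s: 6.17
position: [0.5454, 0.2916, 0.1028]
tcp_rot: [[0.197, 0.98, -0.001], [0.98, -0.197, 0.0], [-0.0, -0.002, -1.0]]
force: [1.8, -0.1, 6.1]
opening: 0.006
grasp_force: 3.4
```

move_arm(increments=[{"xyz": [0, 2, -20], "roll": 0, "grip": 0}, {"xyz": [0, 2, -30], "roll": 0, "grip": 0}, {"xyz": [0, 0, -40], "roll": 0, "grip": 0}, {"xyz": [0, 0, -40], "roll": 0, "grip": 0}, {"xyz": [0, 0, -40], "roll": 0, "grip": 0}])

```text
time_s: 6.58
position: [0.5465, 0.29, 0.2716]
tcp_rot: [[0.196, 0.981, -0.01], [0.981, -0.196, -0.002], [-0.004, -0.009, -1.0]]
force: [1.2, 1.7, -0.5]
opening: 0.005
grasp_force: 0.0
```

move_arm(increments=[{"xyz": [-40, 0, -20], "roll": 0, "grip": 0}, {"xyz": [-40, 0, 0], "roll": 0, "grip": 0}, {"xyz": [-40, 0, 0], "roll": 0, "grip": 0}, {"xyz": [-40, 0, 0], "roll": 0, "grip": 0}, {"xyz": [-40, 0, 0], "roll": 0, "grip": 0}])

```text
time_s: 7.0
position: [0.5074, 0.0964, 0.2893]
tcp_rot: [[0.195, 0.981, -0.008], [0.981, -0.195, 0.001], [-0.001, -0.008, -1.0]]
force: [1.0, -0.5, -0.5]
opening: 0.005
grasp_force: 0.0
```

move_arm(increments=[{"xyz": [-40, -7, 0], "roll": 0, "grip": 0}, {"xyz": [-40, -7, 0], "roll": 0, "grip": 0}, {"xyz": [-40, -7, 0], "roll": 0, "grip": 0}, {"xyz": [-40, -7, 0], "roll": 0, "grip": 0}, {"xyz": [-40, -7, 0], "roll": 0, "grip": 0}])

```text
time_s: 7.42
position: [0.434, -0.0916, 0.2893]
tcp_rot: [[0.196, 0.981, -0.007], [0.981, -0.196, 0.004], [0.003, -0.008, -1.0]]
force: [0.1, 0.5, -0.2]
opening: 0.005
grasp_force: 0.0
```

move_arm(increments=[{"xyz": [-30, -7, 0], "roll": 0, "grip": 0}, {"xyz": [-30, -7, 0], "roll": 0, "grip": 0}, {"xyz": [0, 0, 0], "roll": 0, "grip": 0}, {"xyz": [0, 0, 0], "roll": 0, "grip": 0}, {"xyz": [0, 0, 0], "roll": 0, "grip": 0}])

```text
time_s: 7.83
position: [0.4109, -0.1466, 0.29]
tcp_rot: [[0.197, 0.98, -0.004], [0.98, -0.197, 0.004], [0.003, -0.004, -1.0]]
force: [-0.1, 0.5, 0.6]
opening: 0.008
grasp_force: 0.0
```

```bash
python3 - <<'E'
from h import *
o=[]
for n,(u0,v0) in {"top":(150,120),"side":(160,200)}.items():
    im,d=bot.capture(n);o.append(cv2.resize(im[v0:v0+140,u0:u0+130],(390,420)))
    for r in bot.spot_in("walnut_1_c",n): print(n,round(r["conf"],2),c2w(n,r["at"]).round(3),proj(n,c2w(n,r["at"])).round())
cv2.imwrite("pics/after.png",np.hstack(o)[:,:,::-1]);print(bot.read_state()["time_s"])
E
```

```text
top 0.49 [0.618 0.184 0.031] [242. 149.]
side 0.46 [0.613 0.191 0.027] [199. 285.]
8.0333
```

View pics/after.png

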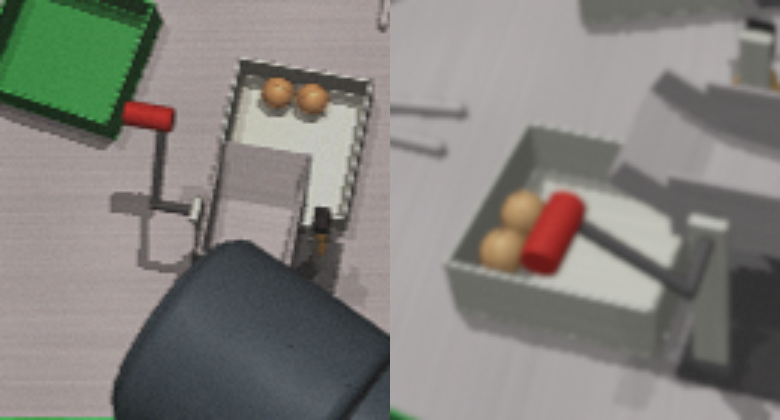

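Both walnuts lie in the steel pan, at top-view pixels (242,150) and (254,152). The bar is back at its rest position (200,159), so the bucket is upright, and the arm is touching nothing.

```bash
python3 -c "
from rig import bot
print(bot.hand_in())"
```

```text
the job is handed in; nothing more can be done
None
```

I tipped the walnut bucket fully and let it swing back upright; both walnuts are in the steel pan, the chestnut tipper was left alone, and the job is handed in (the hand-in returned no verdict).

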